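# Turn the half-raised swatch leaf of the ring binder

### The arm

A 6-joint arm with a two-finger parallel gripper is mounted at the origin on a cart in front of the work surface, level with it; the furniture and walls round the work are solid. World frame = base frame: x ahead of the robot, y to its left, z up, the work surface at z = 0. Lengths are in mm, angles in degrees, forces in N, time in s.
With the tool pointing down it reaches from about 300 to 850 mm from the base axis. Payload 4.2 kg.
Tool frame: the origin (TCP) lies at the very end of the fingers, on their centre line; the grasp point (between the pads) lies 19 mm behind it; z points along the fingers, x is the direction in which the jaws open and shut, and the axes are right-handed (so a half turn about z gives the same grasp; the last joint's range is limited). The gripper opens to 91 mm and grips with 3 to 60 N. Pads are 32 mm wide; open, the fingers measure 118 mm over their backs; the gripper's body (76 mm by 178 mm) begins 60 mm behind the grasp point.
Start: joints at [-1.146, 18.312, 89.639, -0, 72.044, -1.146], TCP at [575.016, 0, 213.976] pointing down, gripper open.
Joint ranges: [-177.97, 177.97], [-48.28, 115.42], [12.27, 149.76], [-77.06, 257.06], [2.81, 150.46], [-146.56, 146.56]. Speed limits (degrees/s): [147.25, 147.25, 180, 180, 180, 180].

### API

Orientations are given as [roll, pitch, yaw] about the fixed x, y, z axes, in that order (R = Rz(yaw) Ry(pitch) Rx(roll)).
In Python, from workcell import env gives the robot as it stands.
- The arm moves only by the tool servo_tool, never from a script. Its argument "plan" is a list of rows, each a list of 3 entries, a list of its own where there are three numbers: the turn, a rotation vector about the tool's x, y, z in degrees, then the shift along the tool's x, y, z in mm, then the finger opening in mm, from 0 to 91.2. In form: [[[ax, ay, az], [dx, dy, dz], claw], ...]. A call has exactly 10 rows; each row shifts and turns the pose as measured when the row begins, along the tool's axes as they then stand; what a row does not reach is not made up. A row lasts 1/8 s, in which the tool goes at most 62.5 mm and 10.7 degrees, less where a joint would pass 70% of its speed; a pose out of reach is approached as far as the arm can. A call with a gripper value outside its range is refused whole. The fingers move at their own pace and stop on an object; "squeeze" is the grip in N (left out, the last holds). Time passes only in rows, so rows that do not move let the fingers close, or fill a call up. It gives the time, the measured TCP pose, the force and the opening at its end, in the units of the state.
- env.state(): the state, without advancing time (a new reading comes with each control period).
- env.grab_frame(name): name is "scene" or "side" or "wrist"; returns a dict with "pixels" (384x512x3 uint8, red, green, blue), "intrinsics" (3x3 intrinsics, pixels), "eye" and "attitude" of the camera in the world. Camera axes: x right, y up, looking along -z (the intrinsics and any distortion apply to the point x, -y, -z); pixel columns grow to the right and rows downward; lengths in mm; the calibration is good to about 2 mm. A picture is of the moment at which its call begins. There is no depth.
- env.job_done(): hands the job in, once; it reports no verdict.
The state is a dict: "time_s": time; "qpos": joint angles; "qvel": joint speeds; "effort": joint torques, N m; "ee_pos": TCP position; "ee_rot": TCP orientation; "force": force on the tool from outside, world axes, zero at the start; "torque": the same for the moment, N m; "gripper_width": finger opening in mm.
Only numpy, scipy, OpenCV 4.12 (cv2) and the standard library are available. Lean on these libraries where they do the work, as an engineer would, in place of code of your own. Each camera call takes 0.05 s, during which the arm holds its last target.

### The job

The top leaf of the small open ring binder stands half raised over the pile of sheets it came from. Turn it over across the rings until it lies flat on the other pile, with the face that carries six clay swatches up. Leave the second leaf lying where it is, and do not disturb the sherds and small bowls round about.

Things in the scene. Friction and masses are not known exactly. Their poses are not given: they have to be found in the camera images.
- binder: Small open ring binder, held to the table; grey covers 170 x 286 mm (x, y). Origin on the table under the middle of the row of four steel rings (they rise to 38 mm); x along that row, away from the robot when unturned, -y to the leaf's first pile, +y to the other, z up. The ring axis is 24 mm above the table. The sheets of each pile reach from 8 to 113 mm off the axis and are 148 mm long (x).
- top_leaf (a joint): Top leaf's angle about the ring axis, rad: 0 flat on the -y pile, 1.57 upright, 3.14 flat on the +y pile (stop). Starts at 0.55 to 1.2. White board 148 mm (x) by 110 mm, 3 mm thick, from 7 to 117 mm off the axis; a tab sticks out 12 mm more at x 23 to 57 mm. Turns stiffly (0.1 N m), stays at any angle. Swatches on the face that looks down at 0, a drawn bowl on the other.
- top_leaf_edge (a point): Middle of the free edge of the top leaf, 117 mm off the ring axis, half-way through its thickness; x runs along the rings. Turns with the leaf. When the leaf lies flat on the +y pile, its upper face is about 26 mm above the table.
- under_leaf (a joint): Angle in rad of the second leaf, which is just like the top one but has its tab at x from -57 to -23 mm; it lies flat (0) on the -y pile, its upper face 22 mm above the table, turns just as stiffly, and is to stay there.
- sherd_0: Loose reddish potsherd, about 52 x 47 x 12 mm, lying beside the +x end of the binder; origin at the centre of its underside.
- sherd_3: Loose dark potsherd, about 41 x 39 x 11 mm, lying beside the +x end of the binder; origin at the centre of its underside.
- bowl_5: Loose small white bowl, 78 mm wide, 43 mm high, farther back on the left; origin at the centre of its underside.
- bowl_1: Loose small white bowl, 86 mm wide, 53 mm high, farther back on the right; origin at the centre of its underside.

How it is judged (in metres and radians):
On the way:
1. the top leaf is past upright (value of joint top_leaf above 1.7 rad).
At the end, for the whole second after the job is handed in: The top leaf lies flat on the other (+y) pile (its angle within 0.12 rad of flat, which is 14 mm at its free edge) and at rest; the under leaf still lies on the -y pile (below 0.1 rad) (value of joint top_leaf above 3.02 rad and velocity of joint top_leaf below 0.1 rad/s and value of joint under_leaf below 0.1 rad); the robot touches nothing.
It fails at once if the under leaf is lifted by more than 0.3 rad (value of joint under_leaf above 0.3 rad).
It fails at once if a sherd or small bowl is moved by more than 30 mm (distance of any of sherd_0, sherd_3, bowl_5, bowl_1 from where it was at the start of the episode above 0.03 m).
It also fails if it takes over 38 s, if anything falls off the work surface, if the arm or the gripper's body presses on something with over 40 N, if the wrist force passes 120 N, or if a joint passes its speed limit or range.

## Working session

There is one attempt and no reset: what is moved stays moved. The work goes in short steps, Python scripts to look and compute and a tool call to move; the robot and the scene stay as the last step left them, time stands still between calls to the robot, and variables do not carry over. Pictures are saved under pics/ and viewed, and the job is handed in when it is done.

Besides the shell and the picture viewer there is one more tool, called after "Call:" by a JSON object that holds its "method" and its "body". servo_tool: Moves the arm, as the interface text tells. Its arguments: {"type":"object","properties":{"plan":{"type":"array"},"squeeze":{"type":"number"}},"required":["plan"]}

```bash
mkdir -p pics; ls; python3 - <<'E'
from workcell import env
import cv2,numpy as np
print(env.state())
for n in ["scene","side","wrist"]:
    f=env.grab_frame(n); cv2.imwrite(f"pics/{n}0.png",f["pixels"][:,:,::-1])
    print(n,np.round(f["intrinsics"],1).tolist(),np.round(f["eye"],1).tolist(),np.round(f["attitude"],4).tolist(),[k for k in f])
E
```

```text
pics
{'time_s': 0.0, 'qpos': array([-1.14765724e+00,  1.83474477e+01,  8.97071711e+01, -1.85218591e-03,
        7.20447641e+01, -1.14503546e+00]), 'qvel': array([-0.00373033, -0.06716221, -0.05803434, -0.00520677, -0.02695761,
        0.03032746]), 'effort': array([-5.01459035e-04, -4.12465632e+01, -2.31973493e+01,  7.28826877e-02,
        4.58198413e-02, -1.41870069e-04]), 'ee_pos': array([ 5.74476127e+02, -1.65414145e-02,  2.13157149e+02]), 'ee_rot': array([-1.79999775e+02,  9.93982771e-02, -2.04907084e-03]), 'force': array([ 1.01804693, -0.04916739, -0.1472687 ]), 'torque': array([-0.03055488,  0.00295499,  0.03482921]), 'gripper_width': 91.06148170261633}
scene [[438.5, 0.0, 247.9], [0.0, 438.5, 200.2], [0.0, 0.0, 1.0]] [-76.5, -460.2, 501.8] [60.7888, -0.2895, -61.9679] ['pixels', 'intrinsics', 'eye', 'attitude']
side [[416.7, 0.0, 260.0], [0.0, 416.7, 196.8], [0.0, 0.0, 1.0]] [588.6, 854.0, 520.7] [62.7737, 1.5048, -178.6672] ['pixels', 'intrinsics', 'eye', 'attitude']
wrist [[285.4, 0.0, 250.2], [0.0, 285.4, 193.3], [0.0, 0.0, 1.0]] [574.2, 75.8, 383.4] [-15.8513, 0.0837, -0.0331] ['pixels', 'intrinsics', 'eye', 'attitude']
```

View pics/scene0.png

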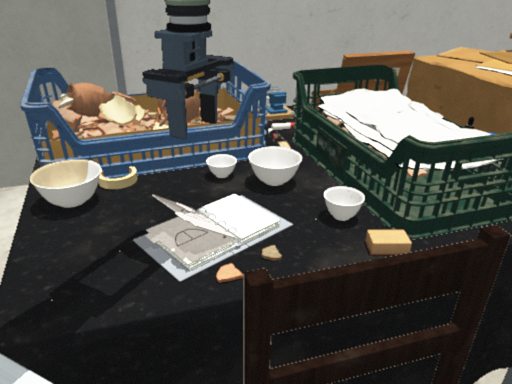

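View pics/side0.png

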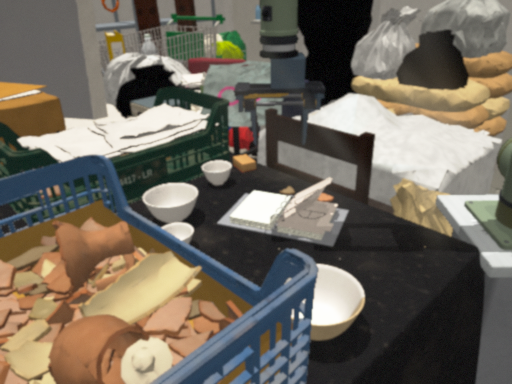

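View pics/wrist0.png

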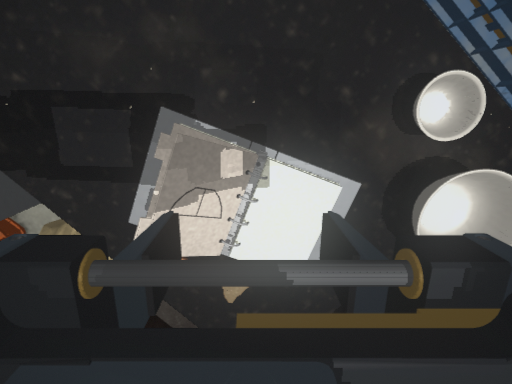

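```bash
python3 - <<'E'
import cv2
def c(n,x,y,w,h,s):
    i=cv2.imread(f"pics/{n}0.png")[y:y+h,x:x+w]; cv2.imwrite(f"pics/{n}0c.png",cv2.resize(i,None,fx=s,fy=s,interpolation=cv2.INTER_CUBIC))
c("scene",130,180,170,110,4.7)
c("side",210,165,150,90,5)
c("wrist",120,95,250,180,3.2)
E
```

```text
(no output)
```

View pics/scene0c.png

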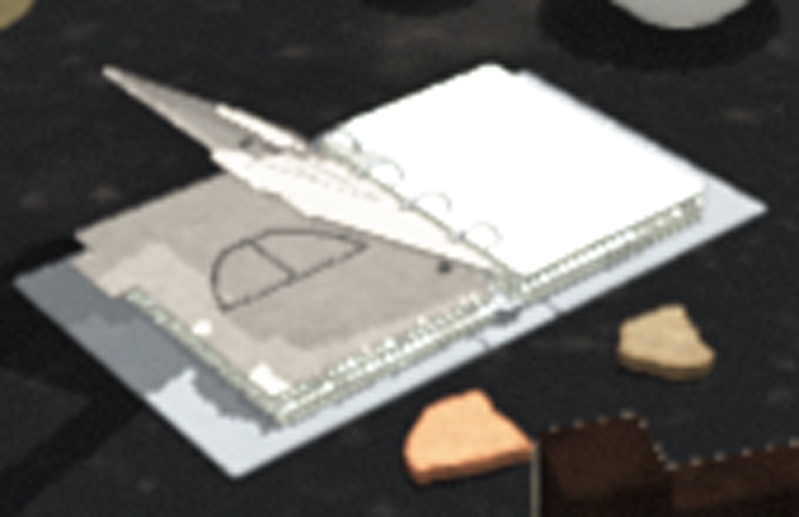

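View pics/side0c.png

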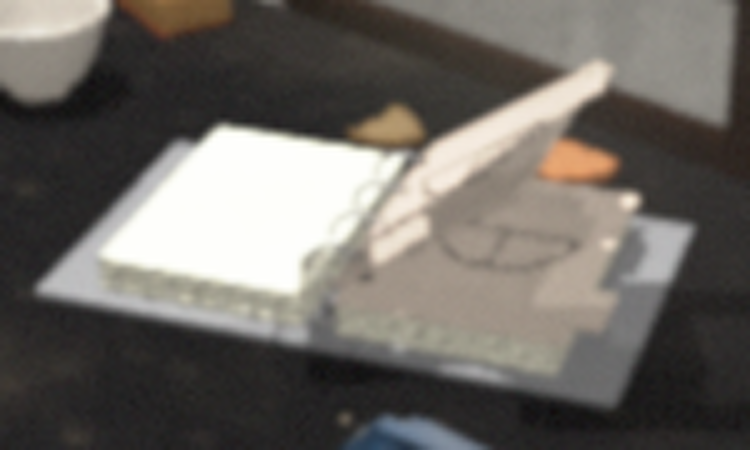

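View pics/wrist0c.png

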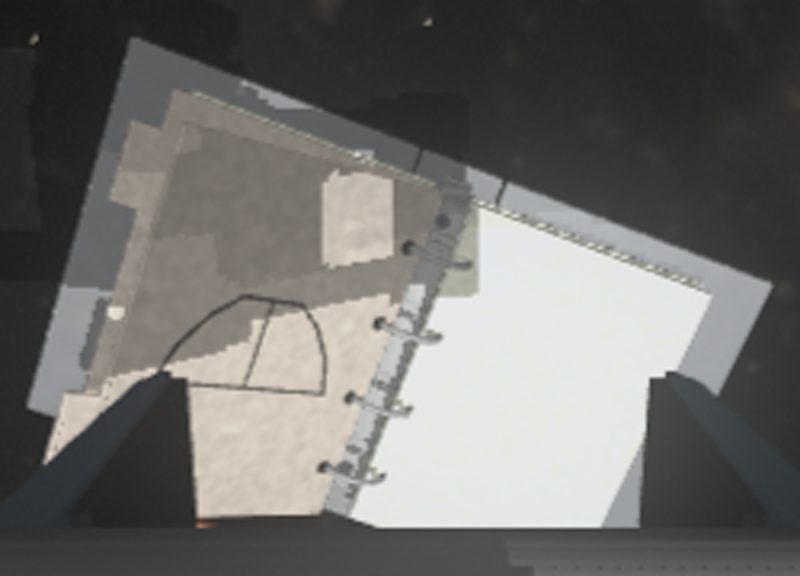

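```bash
cat > h.py <<'E'
import numpy as np,cv2
from scipy.spatial.transform import Rotation as R
from scipy.optimize import least_squares
K={"scene":[438.5,247.9,200.2],"side":[416.7,260.0,196.8],"wrist":[285.4,250.2,193.3]}
E={"scene":([-76.5,-460.2,501.8],[60.7888,-0.2895,-61.9679]),"side":([588.6,854.0,520.7],[62.7737,1.5048,-178.6672]),"wrist":([574.2,75.8,383.4],[-15.8513,.0837,-.0331])}
def proj(n,P,cam=None):
    f,cx,cy=K[n]; e,a=cam or E[n]
    p=(np.atleast_2d(P)-e)@R.from_euler('xyz',a,degrees=True).as_matrix()
    return np.c_[cx+f*p[:,0]/-p[:,2],cy-f*p[:,1]/-p[:,2]]
def b2w(q,P):
    P=np.atleast_2d(P).astype(float); c,s=np.cos(q[2]),np.sin(q[2])
    return np.c_[q[0]+c*P[:,0]-s*P[:,1],q[1]+s*P[:,0]+c*P[:,1],P[:,2]]
def leaf(t,x,r,d=0): # leaf local: r off axis, d normal offset (up at 0)
    return [x,-r*np.cos(t)+d*np.sin(t),24+r*np.sin(t)+d*np.cos(t)]
E
python3 - <<'E'
from h import *
C={'mm':(-85,-143),'pm':(85,-143),'pp':(85,143),'mp':(-85,143)}
obs=[("scene",'mm',133,239.6),("scene",'pm',180,281.7),("scene",'pp',293.4,224.3),
("side",'mp',217.4,223.4),("side",'mm',333.6,246.4),("side",'pm',349,210),("side",'pp',246,193),
("wrist",'mm',161.6,106.9),("wrist",'mp',361.3,184.7),("wrist",'pm',128.75,222.5)]
def res(q,s=0):
    return np.concatenate([proj(n,b2w(q,[*C[k],2]))[0]-[u,v] for n,k,u,v in obs])
r=least_squares(res,[570,100,np.radians(-110)],loss='soft_l1');print(r.x,np.degrees(r.x[2]));print(res(r.x).reshape(-1,2).round(1))
np.save('q.npy',r.x);q=r.x
crops={"scene":(130,180,170,110,4.7),"side":(210,165,150,90,5),"wrist":(120,95,250,180,3.2)}
for n in crops:
  x,y,w,h,s=crops[n]
  for t,col in((.75,(0,0,255)),(.95,(0,200,0)),(1.1,(255,0,0))):
    i=cv2.imread(f"pics/{n}0c.png") if t==.75 else i
    pts=[leaf(t,*a) for a in((-74,7),(-74,117),(23,117),(23,129),(57,129),(57,117),(74,117),(74,7))]
    p=(proj(n,b2w(q,pts))-[x,y]+.5)*s
    cv2.polylines(i,[p.astype(int)],True,col,1)
  cv2.imwrite(f"pics/{n}0o.png",i)
E
```

```text
[562.7849392  -47.59889566  -1.93767572] -111.02064057244003
[[ 0.2  0.3]
 [ 0.2  0.1]
 [ 0.4  0.5]
 [-0.  -0.9]
 [-0.9 -1.3]
 [-0.4 -0.2]
 [-0.2 -0. ]
 [-0.4 -0.5]
 [ 0.2 -0.5]
 [-0.6 -0.2]]
```

View pics/scene0o.png

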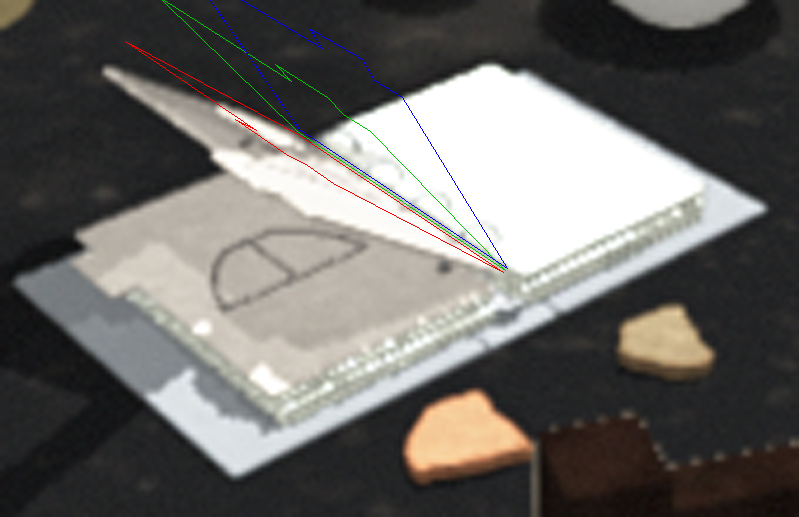

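View pics/wrist0o.png

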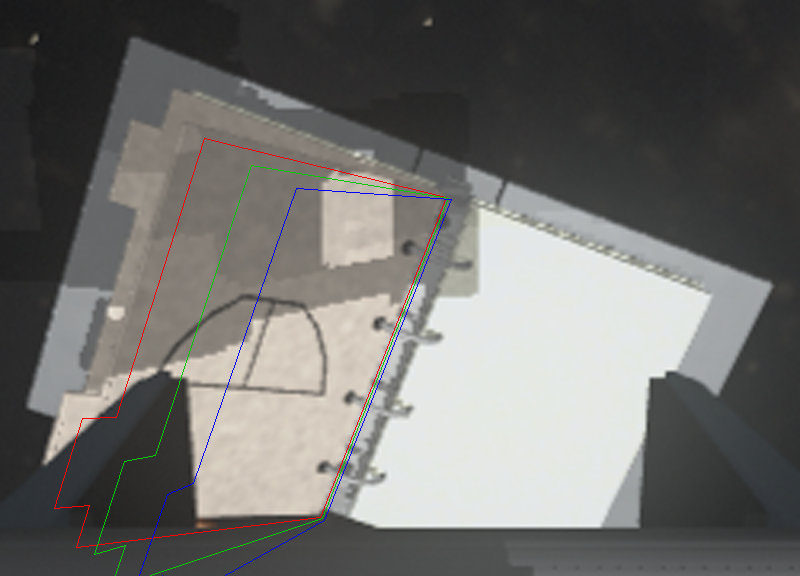

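View pics/side0o.png

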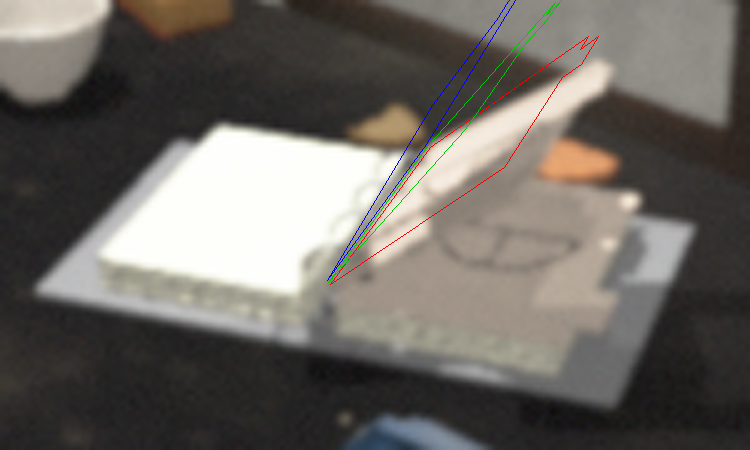

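```bash
cat >> h.py <<'E'
def tool(tilt,q):
    s=np.radians(tilt);c_,s_=np.cos(q[2]),np.sin(q[2]);xb=np.array([c_,s_,0]);yb=np.array([-s_,c_,0]);z=np.array([0,0,1.])
    zt=np.sin(s)*yb-np.cos(s)*z; return np.c_[xb,np.cross(zt,xb),zt]
def cur():
    from workcell import env
    s=env.state(); return s,np.array(s['ee_pos']),R.from_euler('xyz',s['ee_rot'],degrees=True)
def inb(q,p):
    c,s=np.cos(q[2]),np.sin(q[2]);d=np.array(p)-[q[0],q[1],0];return [c*d[0]+s*d[1],-s*d[0]+c*d[1],d[2]]
def plan(wps,q,start=None):
    """wps: (xb,yb,z,tilt,nrows)"""
    s,p,r=cur() 
    print('t',round(s['time_s'],2),'binder pos',np.round(inb(q,p),1),'F',np.round(s['force'],1),'q',np.round(s['qpos'],0),'w',round(s['gripper_width'],1))
    for x,y,z,t,n in wps:
        P=b2w(q,[x,y,z])[0];Q=R.from_matrix(tool(t,q)); rv=(r.inv()*Q).as_rotvec();dp=(P-p)/n
        for i in range(n):
            print([np.round(np.degrees(rv/n),1).tolist(),np.round(r.inv().apply(dp),0).tolist(),0])
            r=r*R.from_rotvec(rv/n);p=p+dp
E
python3 - <<'E'
from h import *
q=np.load('q.npy')
plan([(0,-140,180,30,14)],q)
E
```

```text
t 0.15 binder pos [-48.7  -6.  213.3] F [ 0.5 -0.5  0.2] q [-1. 18. 90. -0. 72. -1.] w 91.0
[[1.4, 2.1, 7.7], [-10.0, -0.0, 2.0], 0]
[[1.4, 2.1, 7.7], [-10.0, 1.0, 2.0], 0]
[[1.4, 2.1, 7.7], [-10.0, 3.0, 2.0], 0]
[[1.4, 2.1, 7.7], [-10.0, 4.0, 1.0], 0]
[[1.4, 2.1, 7.7], [-9.0, 5.0, 1.0], 0]
[[1.4, 2.1, 7.7], [-8.0, 6.0, 0.0], 0]
[[1.4, 2.1, 7.7], [-7.0, 8.0, -0.0], 0]
[[1.4, 2.1, 7.7], [-6.0, 8.0, -1.0], 0]
[[1.4, 2.1, 7.7], [-5.0, 9.0, -1.0], 0]
[[1.4, 2.1, 7.7], [-4.0, 10.0, -1.0], 0]
[[1.4, 2.1, 7.7], [-2.0, 10.0, -2.0], 0]
[[1.4, 2.1, 7.7], [-1.0, 10.0, -2.0], 0]
[[1.4, 2.1, 7.7], [1.0, 10.0, -2.0], 0]
[[1.4, 2.1, 7.7], [2.0, 10.0, -3.0], 0]
```

Call:
{"method": "servo_tool", "body": {"plan": [[[1.4, 2.1, 7.7], [-10, 0, 2], 0], [[1.4, 2.1, 7.7], [-10, 1, 2], 0], [[1.4, 2.1, 7.7], [-10, 3, 2], 0], [[1.4, 2.1, 7.7], [-10, 4, 1], 0], [[1.4, 2.1, 7.7], [-9, 5, 1], 0], [[1.4, 2.1, 7.7], [-8, 6, 0], 0], [[1.4, 2.1, 7.7], [-7, 8, 0], 0], [[1.4, 2.1, 7.7], [-6, 8, -1], 0], [[1.4, 2.1, 7.7], [-5, 9, -1], 0], [[1.4, 2.1, 7.7], [-4, 10, -1], 0]]}}

```text
time_s: 1.4
ee_pos: [469.0, 3.3, 185.1]
ee_rot: [-157.3, -6.2, -82.2]
force: [-0.8, 0.7, 1.2]
gripper_width: 0.3
```

```bash
python3 - <<'E'
from h import *
q=np.load('q.npy')
plan([(0,-145,160,30,10)],q)
E
```

```text
t 1.4 binder pos [ -13.9 -105.8  185.1] F [-0.8  0.7  1.2] q [  1.  -1. 122.  -5.  35.  86.] w 0.3
[[0.6, 0.7, 2.9], [-1.0, 5.0, 1.0], 0]
[[0.6, 0.7, 2.9], [-1.0, 5.0, 1.0], 0]
[[0.6, 0.7, 2.9], [-0.0, 5.0, 1.0], 0]
[[0.6, 0.7, 2.9], [-0.0, 5.0, 0.0], 0]
[[0.6, 0.7, 2.9], [-0.0, 5.0, 0.0], 0]
[[0.6, 0.7, 2.9], [0.0, 5.0, 0.0], 0]
[[0.6, 0.7, 2.9], [0.0, 5.0, 0.0], 0]
[[0.6, 0.7, 2.9], [1.0, 5.0, 0.0], 0]
[[0.6, 0.7, 2.9], [1.0, 5.0, 0.0], 0]
[[0.6, 0.7, 2.9], [1.0, 5.0, 0.0], 0]
```

Call:
{"method": "servo_tool", "body": {"plan": [[[0.6, 0.7, 2.9], [-1, 5, 1], 0], [[0.6, 0.7, 2.9], [-1, 5, 1], 0], [[0.6, 0.7, 2.9], [0, 5, 1], 0], [[0.6, 0.7, 2.9], [0, 5, 0], 0], [[0.6, 0.7, 2.9], [0, 5, 0], 0], [[0.6, 0.7, 2.9], [0, 5, 0], 0], [[0.6, 0.7, 2.9], [0, 5, 0], 0], [[0.6, 0.7, 2.9], [1, 5, 0], 0], [[0.6, 0.7, 2.9], [1, 5, 0], 0], [[0.6, 0.7, 2.9], [1, 5, 0], 0]]}}

```text
time_s: 2.65
ee_pos: [419.2, 0.6, 160.2]
ee_rot: [-150.3, 1.0, -111.9]
force: [0.6, -1.5, 0.0]
gripper_width: 0.5
```

```bash
python3 - <<'E'
from h import *
from workcell import env
q=np.load('q.npy')
plan([(0,-145,58,30,10)],q)
for n in("scene","side"):
    f=env.grab_frame(n)["pixels"][:,:,::-1]; x,y=((90,80) if n=="scene" else(190,80)); cv2.imwrite(f"pics/{n}1.png",cv2.resize(f[y:y+210,x:x+260],None,fx=2.8,fy=2.8,interpolation=cv2.INTER_CUBIC))
E
```

```text
t 2.65 binder pos [   6.6 -151.3  160.2] F [ 0.6 -1.5  0. ] q [ 10.  -4. 133. -31.  29. 147.] w 0.5
[[0.0, 0.0, -0.1], [-0.0, 5.0, 9.0], 0]
[[0.0, 0.0, -0.1], [-1.0, 5.0, 9.0], 0]
[[0.0, 0.0, -0.1], [-1.0, 5.0, 9.0], 0]
[[0.0, 0.0, -0.1], [-1.0, 5.0, 9.0], 0]
[[0.0, 0.0, -0.1], [-1.0, 5.0, 9.0], 0]
[[0.0, 0.0, -0.1], [-1.0, 5.0, 9.0], 0]
[[0.0, 0.0, -0.1], [-1.0, 5.0, 9.0], 0]
[[0.0, 0.0, -0.1], [-1.0, 5.0, 9.0], 0]
[[0.0, 0.0, -0.1], [-1.0, 5.0, 9.0], 0]
[[0.0, 0.0, -0.1], [-1.0, 5.0, 9.0], 0]
```

View pics/scene1.png

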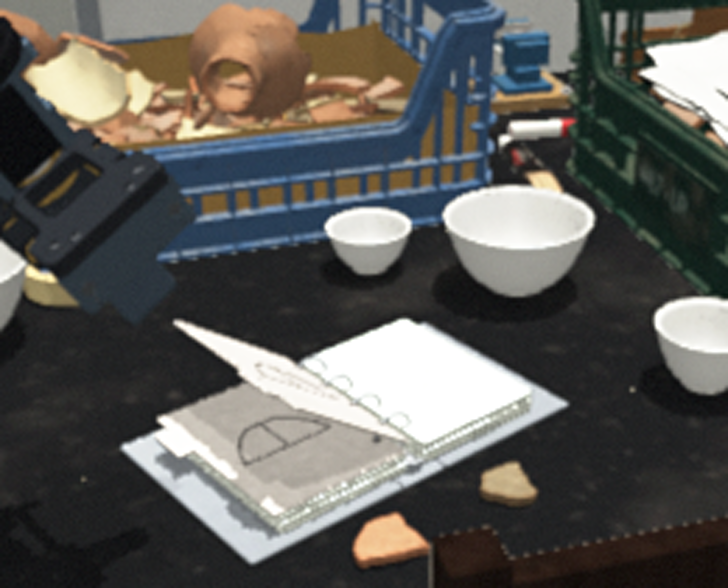

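View pics/side1.png

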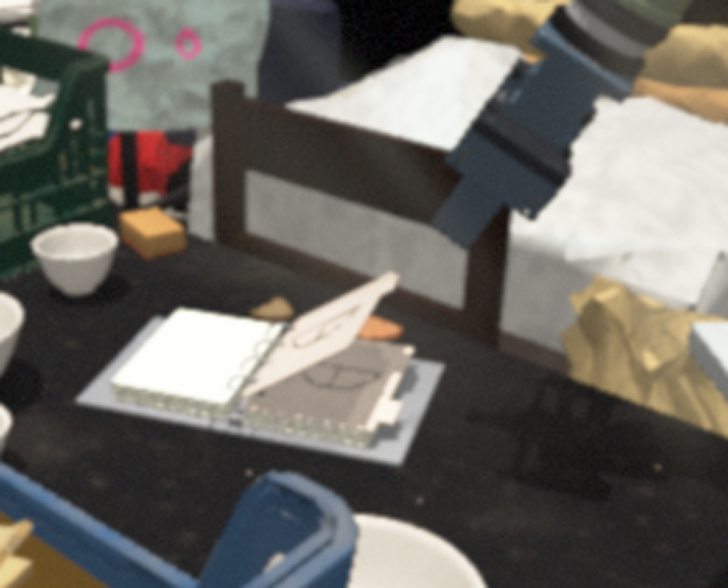

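```bash
sed -i 's/def tool(tilt,q):/YAW=np.radians(-92)\ndef tool(tilt,q):\n    q=[0,0,YAW]/' h.py; python3 - <<'E'
from h import *
from workcell import env
q=np.load('q.npy')
print(env.state()['qpos'])
plan([(0,-140,62,30,10)],q)
E
```

```text
[  9.93862722  -4.11481516 132.51594702 -31.07027088  28.83931783
 146.48864469]
t 2.75 binder pos [   6.8 -151.2  160.5] F [-0.5 -0.6 -0.3] q [ 10.  -4. 133. -31.  29. 146.] w 0.8
[[0.0, -0.9, -1.8], [-1.0, 4.0, 9.0], 0]
[[0.0, -0.9, -1.8], [-1.0, 4.0, 9.0], 0]
[[0.0, -0.9, -1.8], [-0.0, 4.0, 9.0], 0]
[[0.0, -0.9, -1.8], [-0.0, 4.0, 9.0], 0]
[[0.0, -0.9, -1.8], [-0.0, 4.0, 9.0], 0]
[[0.0, -0.9, -1.8], [-0.0, 4.0, 9.0], 0]
[[0.0, -0.9, -1.8], [-0.0, 4.0, 9.0], 0]
[[0.0, -0.9, -1.8], [-0.0, 4.0, 9.0], 0]
[[0.0, -0.9, -1.8], [-0.0, 4.0, 9.0], 0]
[[0.0, -0.9, -1.8], [-0.0, 4.0, 9.0], 0]
```

Call:
{"method": "servo_tool", "body": {"plan": [[[0, -1.8, -3.6], [-1, 2, 0], 0], [[0, -1.8, -3.6], [-1, 3, 5], 0], [[0, -1.8, -3.6], [0, 3, 10], 0], [[0, -1.8, -3.6], [0, 4, 10], 0], [[0, -1.8, -3.6], [0, 4, 10], 0], [[0, 0, 0], [0, 5, 10], 0], [[0, 0, 0], [0, 5, 10], 0], [[0, 0, 0], [0, 5, 10], 0], [[0, 0, 0], [0, 5, 10], 0], [[0, 0, 0], [0, 5, 10], 0]]}}

```text
time_s: 4.0
ee_pos: [430.4, 1.8, 72.2]
ee_rot: [-150.3, -0.2, -91.4]
force: [-0.0, 0.1, -0.3]
gripper_width: 0.5
```

```bash
python3 - <<'E'
from h import *
from workcell import env
q=np.load('q.npy')
plan([(0,-130,58,30,3),(0,-80,62,30,7)],q)
print(cur()[0]['ee_rot'])
E
```

```text
t 4.0 binder pos [   1.4 -141.2   72.2] F [-0.   0.1 -0.3] q [ -1.   6. 142.  -7.   3.  97.] w 0.5
[[0.1, 0.0, 0.2], [1.0, -1.0, 6.0], 0]
[[0.1, 0.0, 0.2], [1.0, -1.0, 6.0], 0]
[[0.1, 0.0, 0.2], [1.0, -1.0, 6.0], 0]
[[-0.0, -0.0, -0.0], [2.0, -6.0, 3.0], 0]
[[-0.0, -0.0, -0.0], [2.0, -6.0, 3.0], 0]
[[-0.0, -0.0, -0.0], [2.0, -6.0, 3.0], 0]
[[-0.0, -0.0, -0.0], [2.0, -6.0, 3.0], 0]
[[-0.0, -0.0, -0.0], [2.0, -6.0, 3.0], 0]
[[-0.0, -0.0, -0.0], [2.0, -6.0, 3.0], 0]
[[-0.0, -0.0, -0.0], [2.0, -6.0, 3.0], 0]
[-150.29785987   -0.16560477  -91.43806916]
```

Call:
{"method": "servo_tool", "body": {"plan": [[[-1, 0, 0], [0, -4, 3], 0], [[-1, 0, 0], [0, -4, 3], 0], [[-1, 0, 0], [1, -4, 5], 0], [[-1, 0, 0], [1, -4, 5], 0], [[0, 0, 0], [1, -4, 4], 0], [[0, 0, 0], [1, -4, 4], 0], [[0, 0, 0], [2, -6, 3], 0], [[0, 0, 0], [2, -6, 3], 0], [[0, 0, 0], [2, -6, 3], 0], [[0, 0, 0], [2, -6, 3], 0]]}}

```text
time_s: 5.25
ee_pos: [489.9, -12.5, 58.5]
ee_rot: [-154.9, -0.1, -91.5]
force: [-2.1, 0.4, 0.4]
gripper_width: 0.3
```

```bash
cat >> h.py <<'E'
def shots(k):
    from workcell import env
    o=[]
    for n in("scene","side"):
        f=env.grab_frame(n)["pixels"][:,:,::-1]; x,y=((110,110) if n=="scene" else(200,110)); o.append(cv2.resize(f[y:y+180,x:x+200],None,fx=2,fy=2,interpolation=cv2.INTER_CUBIC))
    cv2.imwrite(f"pics/s{k}.png",np.hstack(o))
E
python3 - <<'E'
from h import *
q=np.load('q.npy')
shots(2)
plan([(0,-40,85,26,8),(0,-10,90,26,4)],q)
E
```

```text
t 5.35 binder pos [ -6.8 -79.6  58.9] F [-0.7  0.4 -0. ] q [ -3.  13. 132.   4.  10.  85.] w 0.8
[[0.1, 0.0, 0.1], [2.0, -5.0, -1.0], 0]
[[0.1, 0.0, 0.1], [2.0, -5.0, -1.0], 0]
[[0.1, 0.0, 0.1], [2.0, -5.0, -1.0], 0]
[[0.1, 0.0, 0.1], [2.0, -5.0, -1.0], 0]
[[0.1, 0.0, 0.1], [2.0, -5.0, -1.0], 0]
[[0.1, 0.0, 0.1], [2.0, -5.0, -1.0], 0]
[[0.1, 0.0, 0.1], [2.0, -5.0, -1.0], 0]
[[0.1, 0.0, 0.1], [2.0, -5.0, -1.0], 0]
[[0.0, 0.0, -0.0], [2.0, -7.0, 2.0], 0]
[[0.0, 0.0, -0.0], [2.0, -7.0, 2.0], 0]
[[0.0, 0.0, -0.0], [2.0, -7.0, 2.0], 0]
[[0.0, 0.0, -0.0], [2.0, -7.0, 2.0], 0]
```

View pics/s2.png

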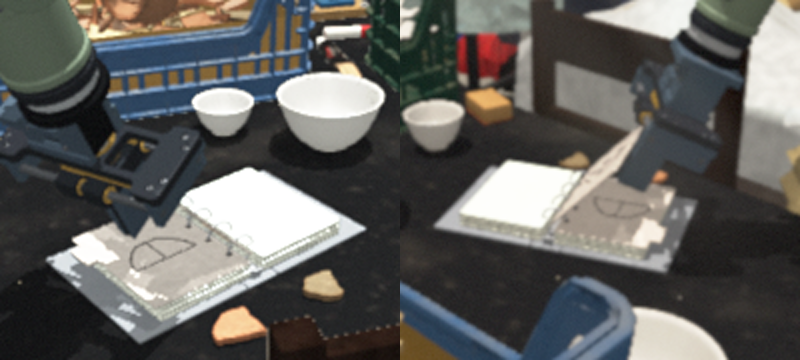

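Left half: the fingers are under the leaf at about (150,215). Right half: the leaf is being lifted, with its edge at about (645,140). The second leaf is still flat. I'll keep pushing.

Call:
{"method": "servo_tool", "body": {"plan": [[[0, 0, 0], [2, -6, -1], 0], [[0, 0, 0], [2, -6, -1], 0], [[0, 0, 0], [2, -6, -1], 0], [[0, 0, 0], [2, -6, -1], 0], [[0, 0, 0], [2, -6, -1], 0], [[0, 0, 0], [2, -6, -1], 0], [[0, 0, 0], [2, -6, -1], 0], [[0, 0, 0], [2, -6, -1], 0], [[0, 0, 0], [2, -7, 2], 0], [[0, 0, 0], [2, -7, 2], 0]]}}

```text
time_s: 6.6
ee_pos: [547.5, -35.5, 90.7]
ee_rot: [-154.9, -0.1, -91.5]
force: [-1.3, -0.1, -1.0]
gripper_width: 0.3
```

```bash
python3 - <<'E'
from h import *
q=np.load('q.npy')
shots(3)
plan([(0,25,95,25,7),(0,60,85,25,5)],q)
E
```

```text
t 6.7 binder pos [ -6.  -17.5  91.2] F [ 0.  -0.1 -0.1] q [ -6.  14. 123.   6.  18.  80.] w 0.6
[[-0.0, 0.0, 0.1], [3.0, -5.0, 2.0], 0]
[[-0.0, 0.0, 0.1], [3.0, -5.0, 2.0], 0]
[[-0.0, 0.0, 0.1], [3.0, -5.0, 2.0], 0]
[[-0.0, 0.0, 0.1], [3.0, -5.0, 2.0], 0]
[[-0.0, 0.0, 0.1], [3.0, -5.0, 2.0], 0]
[[-0.0, 0.0, 0.1], [3.0, -5.0, 2.0], 0]
[[-0.0, 0.0, 0.1], [3.0, -5.0, 2.0], 0]
[[-0.0, 0.0, 0.0], [2.0, -5.0, 5.0], 0]
[[-0.0, 0.0, 0.0], [2.0, -5.0, 5.0], 0]
[[-0.0, 0.0, 0.0], [2.0, -5.0, 5.0], 0]
[[-0.0, 0.0, 0.0], [2.0, -5.0, 5.0], 0]
[[-0.0, 0.0, 0.0], [2.0, -5.0, 5.0], 0]
```

View pics/s3.png

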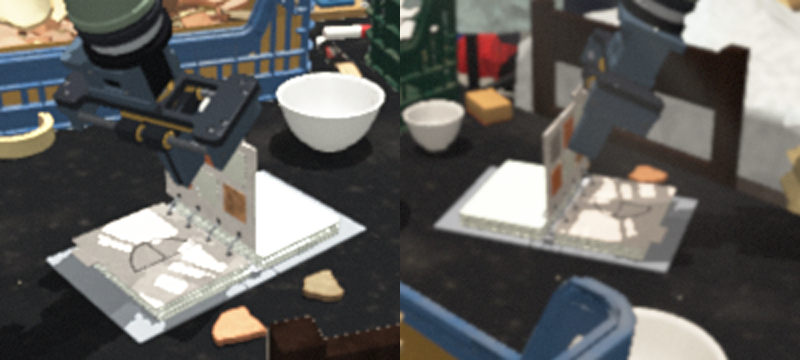

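The leaf is upright: in the left half it runs from about (165,150) to (255,250), swatches facing the tool. In the right half it is edge-on at about x=555. Next I push it past upright.

Call:
{"method": "servo_tool", "body": {"plan": [[[0, 0, 0], [3, -6, 2], 0], [[0, 0, 0], [3, -6, 2], 0], [[0, 0, 0], [3, -6, 3], 0], [[0, 0, 0], [3, -6, 3], 0], [[0, 0, 0], [3, -6, 4], 0], [[0, 0, 0], [3, -6, 4], 0], [[0, 0, 0], [3, -6, 5], 0], [[0, 0, 0], [3, -5, 6], 0], [[0, 0, 0], [2, -5, 6], 0], [[0, 0, 0], [2, -5, 6], 0]]}}

```text
time_s: 7.95
ee_pos: [622.6, -67.7, 78.3]
ee_rot: [-154.6, -0.2, -91.5]
force: [-0.7, 0.9, -0.2]
gripper_width: 0.2
```

```bash
python3 - <<'E'
from h import *
q=np.load('q.npy')
shots(4)
plan([(0,80,70,25,5),(0,92,42,25,5)],q)
E
```

```text
t 8.05 binder pos [-2.7 63.5 78.2] F [-0.9 -0.4 -0.2] q [ -9.  20. 115.   9.  20.  75.] w 0.7
[[-0.1, 0.0, 0.1], [2.0, -2.0, 3.0], 0]
[[-0.1, 0.0, 0.1], [2.0, -2.0, 3.0], 0]
[[-0.1, 0.0, 0.1], [2.0, -2.0, 3.0], 0]
[[-0.1, 0.0, 0.1], [2.0, -2.0, 3.0], 0]
[[-0.1, 0.0, 0.1], [2.0, -2.0, 3.0], 0]
[[-0.0, -0.0, 0.0], [1.0, 0.0, 6.0], 0]
[[-0.0, -0.0, 0.0], [1.0, 0.0, 6.0], 0]
[[-0.0, -0.0, 0.0], [1.0, 0.0, 6.0], 0]
[[-0.0, -0.0, 0.0], [1.0, 0.0, 6.0], 0]
[[-0.0, -0.0, 0.0], [1.0, 0.0, 6.0], 0]
```

View pics/s4.png

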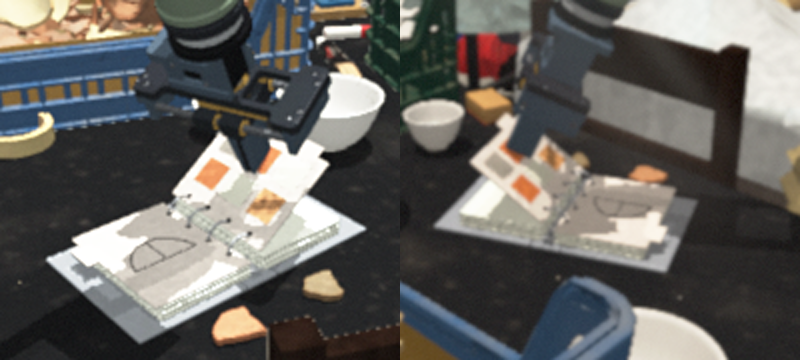

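Call:
{"method": "servo_tool", "body": {"plan": [[[0, 0, 0], [2, -2, 4], 0], [[0, 0, 0], [2, -2, 4], 0], [[0, 0, 0], [2, -2, 4], 0], [[0, 0, 0], [2, -2, 4], 0], [[0, 0, 0], [1, 0, 6], 0], [[0, 0, 0], [0, 1, 6], 0], [[0, 0, 0], [0, 1, 6], 0], [[0, 0, 0], [0, 1, 6], 0], [[0, 0, 0], [0, 0, 0], 0], [[0, 0, 0], [0, 0, 0], 0]]}}

```text
time_s: 9.3
ee_pos: [645.7, -78.1, 41.6]
ee_rot: [-154.6, -0.2, -91.5]
force: [0.0, 0.6, -0.1]
gripper_width: 0.7
```

```bash
python3 - <<'E'
from h import *
q=np.load('q.npy')
shots(5)
plan([(0,88,33,25,5)],q)
E
```

```text
t 9.4 binder pos [-1.2 88.3 41.8] F [-0.1  0.2  0.1] q [-10.  25. 114.  12.  16.  71.] w 0.2
[[-0.1, 0.0, 0.1], [0.0, 1.0, 2.0], 0]
[[-0.1, 0.0, 0.1], [0.0, 1.0, 2.0], 0]
[[-0.1, 0.0, 0.1], [0.0, 1.0, 2.0], 0]
[[-0.1, 0.0, 0.1], [0.0, 1.0, 2.0], 0]
[[-0.1, 0.0, 0.1], [0.0, 1.0, 2.0], 0]
```

View pics/s5.png

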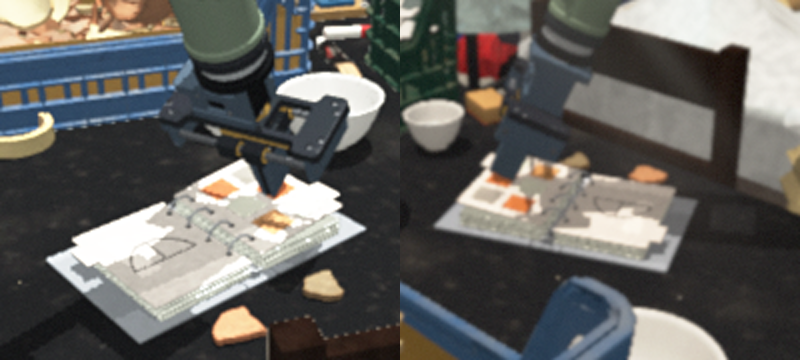

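Call:
{"method": "servo_tool", "body": {"plan": [[[0, 0, 0], [0, 1, 2], 0], [[0, 0, 0], [0, 1, 2], 0], [[0, 0, 0], [0, 1, 2], 0], [[0, 0, 0], [0, 1, 2], 0], [[0, 0, 0], [0, 0, 1], 0], [[0, 0, 0], [0, 0, 0], 0], [[0, 0, 0], [0, 0, 0], 0], [[0, 0, 0], [0, 0, 0], 0], [[0, 0, 0], [0, 0, 0], 0], [[0, 0, 0], [0, 0, 0], 0]]}}

```text
time_s: 10.65
ee_pos: [646.4, -78.3, 32.8]
ee_rot: [-154.5, -0.2, -91.5]
force: [-1.3, 0.3, 2.8]
gripper_width: 0.1
```

```bash
python3 - <<'E'
from h import *
q=np.load('q.npy')
plan([(0,88,30,25,5)],q)
E
```

```text
t 10.65 binder pos [-1.3 89.1 32.8] F [-1.3  0.3  2.8] q [-10.  26. 114.  13.  15.  70.] w 0.1
[[-0.1, 0.0, 0.1], [0.0, 1.0, 0.0], 0]
[[-0.1, 0.0, 0.1], [0.0, 1.0, 0.0], 0]
[[-0.1, 0.0, 0.1], [0.0, 0.0, 0.0], 0]
[[-0.1, 0.0, 0.1], [0.0, 0.0, 0.0], 0]
[[-0.1, 0.0, 0.1], [0.0, 0.0, 0.0], 0]
```

Call:
{"method": "servo_tool", "body": {"plan": [[[0, 0, 0], [0, 0, 1], 0], [[0, 0, 0], [0, 0, 2], 0], [[0, 0, 0], [0, 0, 2], 0], [[0, 0, 0], [0, 0, 2], 0], [[0, 0, 0], [0, 0, 0], 0], [[0, 0, 0], [0, 0, -3], 0], [[0, 0, 0], [0, 0, -8], 0], [[0, 0, 0], [0, 0, -20], 0], [[0, 0, 0], [0, 0, -25], 0], [[0, 0, 0], [0, 0, -30], 0]]}}

```text
time_s: 11.9
ee_pos: [606.6, -76.8, 111.6]
ee_rot: [-154.7, -0.1, -91.4]
force: [0.3, -0.8, 0.2]
gripper_width: 0.3
```

Call:
{"method": "servo_tool", "body": {"plan": [[[0, 0, 0], [0, 0, -30], 0], [[0, 0, 0], [0, 0, -30], 0], [[0, 0, 0], [0, 5, -30], 0], [[0, 0, 0], [0, 10, -25], 0], [[0, 0, 0], [0, 10, -20], 0], [[0, 0, 0], [0, 10, -10], 0], [[0, 0, 0], [0, 0, 0], 0], [[0, 0, 0], [0, 0, 0], 0], [[0, 0, 0], [0, 0, 0], 0], [[0, 0, 0], [0, 0, 0], 0]]}}

```text
time_s: 13.15
ee_pos: [507.0, -74.3, 238.6]
ee_rot: [-154.2, -0.4, -91.5]
force: [-0.3, -0.0, 0.1]
gripper_width: 0.1
```

```bash
python3 - <<'E'
from h import *
from workcell import env
q=np.load('q.npy');t=3.14
crops={"scene":(130,170,170,120,4.5),"side":(210,165,150,90,5)}
for n in crops:
  x,y,w,h,s=crops[n]
  i=env.grab_frame(n)["pixels"][:,:,::-1]; cv2.imwrite(f"pics/{n}_full9.png",i)
  i=cv2.resize(i[y:y+h,x:x+w],None,fx=s,fy=s,interpolation=cv2.INTER_CUBIC)
  for t,col in((3.14,(0,0,255)),(3.0,(0,200,0))):
    pts=[leaf(t,*a) for a in((-74,7),(-74,117),(23,117),(23,129),(57,129),(57,117),(74,117),(74,7))]
    p=(proj(n,b2w(q,pts))-[x,y]+.5)*s
    cv2.polylines(i,[p.astype(int)],True,col,1)
  cv2.imwrite(f"pics/{n}9.png",i)
print(env.state())
E
```

```text
{'time_s': 13.25, 'qpos': array([-12.55207872,  -0.39076463, 114.16571375,   6.80881203,
        41.02080637,  74.7318505 ]), 'qvel': array([-0.05282651, -0.24884518, -0.0005674 , -0.00276375,  0.10162856,
       -0.04370096]), 'effort': array([-6.44215233e-04, -2.37292814e+01, -2.41247231e+01,  3.50293089e-01,
       -1.86980635e+00,  1.69101788e-02]), 'ee_pos': array([506.94565071, -74.33077163, 238.6296806 ]), 'ee_rot': array([-154.2339726 ,   -0.35481581,  -91.50612891]), 'force': array([ 1.58112728,  0.4601676 , -0.49281647]), 'torque': array([0.02816947, 0.42137144, 0.0399664 ]), 'gripper_width': 0.4520547668595031}
```

View pics/scene9.png

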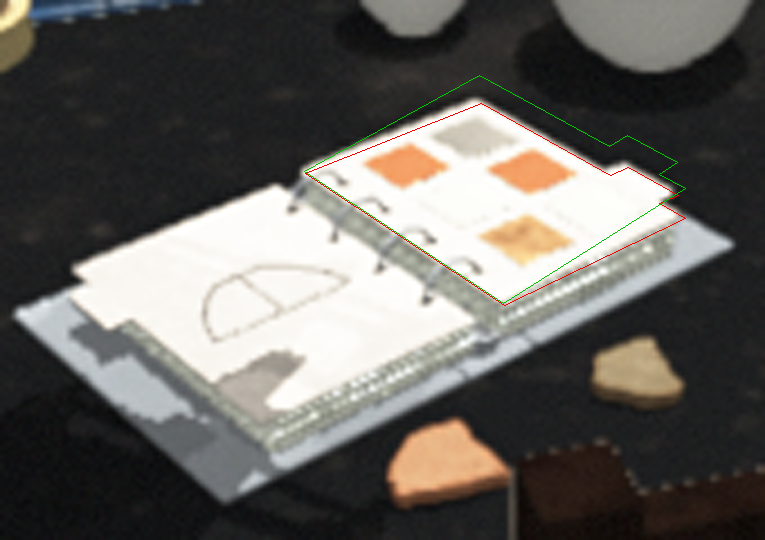

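View pics/side9.png

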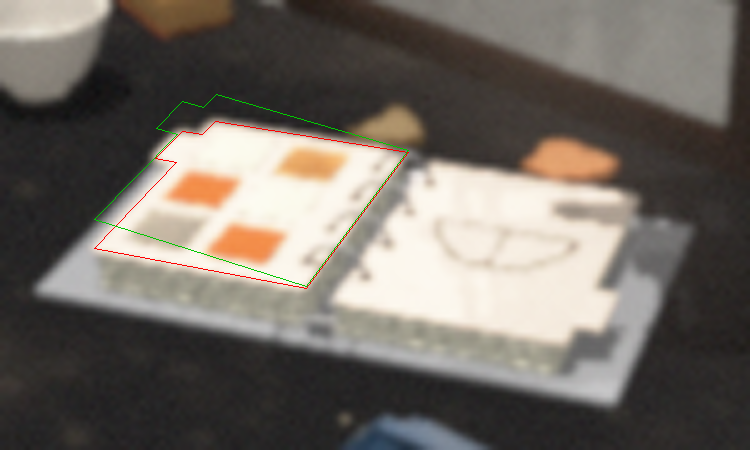

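View pics/scene_full9.png

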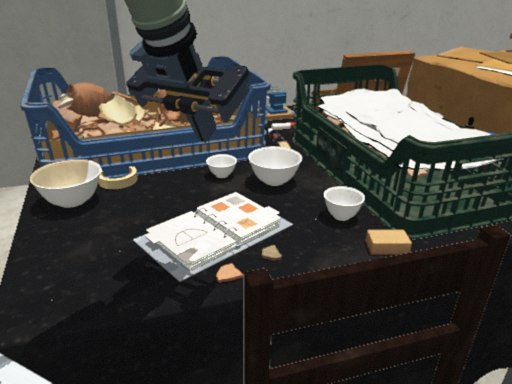

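The leaf matches the flat (3.14, red) outline in both views with the swatches up. The second leaf is flat, and the sherds and bowls sit at the same pixels as before. The arm is clear of everything, so I'm handing in.

```bash
python3 -c "
from workcell import env
print(env.job_done())"
```

```text
the job is handed in; nothing more can be done
None
```

The top leaf is turned over and lies flat on the +y pile with the swatches up. I handed the job in at about 13 s; no verdict was reported.

**How it was done:** I located the binder from its cover corners in the three camera images, which fitted to about 1.5 px or better. Then I pushed the leaf from underneath with the closed, tilted fingers, swept it over the rings, pressed it down and withdrew.

**Last checks:**
- **Top leaf:** in the scene and side views it matches the outline for 3.14 rad, clearly apart from the one for 3.0 rad.
- **Second leaf:** it still lies flat.
- **Sherds and bowls:** they show no visible movement.
- **Arm:** the tool is about 240 mm above the table, and the force reading (under 2 N) is about what it shows in free air.

**Close calls:** Joint 6 came within 0.1° of its range limit at one point, and joint 5 came close to its lower limit. I turned the tool back and reduced the tilt, and no sampled reading went past a limit. The force read 2.8 N part-way through the final press, but I took no reading at its deepest point, about 7 mm of commanded travel further down.

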